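# Prove the pull scale against its set tab

## Task

Check that the spring pull scale runs freely before the day's bags are weighed on it: pull its upright handle straight out until the pointer bar on the face stands level with the set tab clipped over the edge of the face, and hold it there for two seconds. Then ease the handle all the way back home without letting it snap back, and let go. Do not shift the tab, and leave the things around the scale where they stand.

Things in the scene. Friction and masses are not known exactly. Their poses are not given: they have to be found in the camera images.
- scale: Spring pull scale, fixed to the table: wooden board 220 x 130 x 12 mm with a steel housing 170 (x) x 50 (y) mm, top at 46 mm, white face with black ticks every 10 mm on top. Origin: centre of the board's underside. Its -x axis is the direction in which the handle is pulled out (roughly to the robot's right, world -y), z up. Housing front end at x = -85 mm, board's at -110 mm.
- handle (a point): Upright black grip on the draw rod, 20 mm thick along the pull, 36 mm wide across, from 18 to 80 mm above the table; can be pinched from above either way. This point: mid grip, 62 mm above the table; at home at the scale's x = -155 mm, its centre 70 mm from the housing. A 10 mm rod runs from its back to the housing at 29 mm height. Axes as the scale's.
- draw (a joint): How far the handle is drawn out, m: 0 = home (on its stop), 0.12 = end stop. Handle and pointer move together along the scale's -x. A spring pulls it home: 3 N at home plus 0.12 N per mm drawn (about 14 N at 95 mm); let go, it snaps back.
- pointer (a point): Dark steel pointer bar on the white face, 26 mm long across the scale, 8 mm along it, 8 mm high; rigid with the handle, 220 mm behind it. This point: centre of the bar, 52 mm above the table, at the scale's y = -12 mm; at home at the scale's x = +65 mm. Axes as the scale's.
- tab_mark (a point): Black plastic set tab clipped over the face's scale +y edge: block 10 mm along the scale, 22 mm across, top 63 mm above the table, set anywhere from 45 to 95 mm of draw. This point: middle of its top, at the scale's y = +18 mm. Axes as the scale's: level means pointer and tab share the same scale x. It slides stiffly (8 N) if pushed; it does not block the pointer.
- caddy: Yellow plastic caddy, 126 x 126 mm, 163 mm high with the knob on its lid, loose. Origin: centre of its underside.
- gourd: Calabash gourd in a round steel stand, about 100 mm across, with a steel bombilla sticking out, 180 mm high in all, loose. Origin: centre of its underside.
- plate: Orange melamine plate, 200 mm across, 18 mm high, loose. Origin: centre of its underside.
- jar: Clip-top glass jar, 90 mm across (about 110 over the wire clip), 137 mm high, loose. Origin: centre of its underside.

How it is judged:
On the way:
1. the pointer is held level with the tab (within 7 mm along the scale) for 1.5 s (x of pointer in the frame of tab_mark between -0.007 and 0.007 m), for 1.5 s.
At the end, for the whole second after the job is handed in: After the pointer was held level with the tab, the handle is back home (drawn less than 4 mm), still and released, the tab is within 5 mm of where it was set, and caddy, gourd, plate and jar stand within 30 mm of where they were (value of joint draw below 0.004 m and velocity of joint draw between -0.02 and 0.02 m/s and distance of tab_mark from where it was at the start of the episode below 0.005 m and distance of each of caddy, gourd, plate, jar from where it was at the start of the episode below 0.03 m); the robot touches nothing.
It fails at once if the handle snaps back (runs home faster than 0.5 m/s) (velocity of joint draw below -0.5 m/s).
It fails at once if the set tab is shifted by more than 5 mm (distance of tab_mark from where it was at the start of the episode above 0.005 m).
It fails at once if the caddy, gourd, plate or jar is shoved more than 30 mm or tipped over (20 degrees) (distance of any of caddy, gourd, plate, jar from where it was at the start of the episode above 0.03 m or angle between any of caddy, gourd, plate, jar's own z axis and vertical above 0.35 rad).
It also fails if it takes over 45 s, if anything falls off the work surface, if the arm or the gripper's body presses on something with over 40 N, if the wrist force passes 120 N, or if a joint passes its speed limit or range.

## Robot

A 6-joint arm with a two-finger parallel gripper is mounted at the origin on the work surface. World frame = base frame: x ahead of the robot, y to its left, z up, the work surface at z = 0. Lengths are in m, angles in rad, forces in N, time in s.
With the tool pointing down it reaches from about 0.3 to 0.875 m from the base axis. Payload 6.4 kg.
Tool frame: the origin (TCP) lies on the mounting face of the last link; the fingertips stand 166 mm ahead of it and the grasp point (between the pads) lies 147 mm ahead of it; z points along the fingers, y is the line along which they close (so a half turn about z gives the same grasp; the last joint's range is limited). The gripper opens to 88 mm and grips with 3 to 60 N. Pads are 18 mm wide; open, the fingers measure 123 mm over their backs; the gripper's body (75 mm by 187 mm) begins 45 mm behind the grasp point.
Start: joints at [-0.206, 0.181, 1.607, -0, 1.354, -0.206], TCP at [0.575, 0, 0.405] pointing down, gripper open.
Joint ranges: [-2.99, 2.99], [-0.89, 2.07], [0.3, 2.58], [-1.14, 4.28], [0, 2.63], [-3.12, 3.12]. Speed limits (rad/s): [2.57, 2.57, 3.01, 3.14, 3.14, 3.14].

## Interface

Orientations are given as a unit quaternion [x, y, z, w].
In Python, from station import readout, cams, robot gives the robot as it stands. The module is installed in compiled form; this text tells all that it offers.
- The arm moves only by the tool send_rows, never from a script. Its arguments are lists of equal length, an entry for each row: "linear": the shift along the world's x, y, z scaled (see below), a list of three; "dr": the turn, a rotation vector about the world's x, y, z scaled (see below), a list of three; "jaw": the opening, from 0 (shut) to 1 (fully open). In form: {"linear": [[x, y, z], ...], "dr": [[rx, ry, rz], ...], "jaw": [jaw, ...]}. A call has 1 to 12 rows; each row shifts and turns the commanded pose from where the row before left it; what a row does not reach is not made up. The controller multiplies each number of a shift by 25 mm and each number of a turn by 0.08 rad. A row lasts 1/12 s, in which the tool goes at most 41.7 mm and 7.16 degrees, less where a joint would pass 70% of its speed; a pose out of reach is approached as far as the arm can. A call with a number of a shift or a turn outside -1 to 1 is refused whole. A call with a gripper value outside its range is refused whole. The fingers move at their own pace and stop on an object; "squeeze" is the grip in N (left out, the last holds). Time passes only in rows, so rows that do not move let the fingers close. It gives the time, the measured TCP pose, the force, the opening and the grip force at its end, in the units of the state.
- readout.sense(): the state, without advancing time (a new reading comes with each control period).
- cams.get_image(name): name is "scene" or "side" or "wrist"; returns the picture (400x640x3 uint8, red, green, blue); there is no depth.
- cams.camera_model(name): a dict with "vfov" (degrees; the focal length in pixels is half the picture's height over the tangent of half this angle, whatever the lens; pixels are square), "cx", "cy" (the principal point, pixels), "k1" (the pictures are not rectified: a ray, as slopes to the right and down, at radius r is drawn at 1 + k1 r^2 times it, then the intrinsics apply), "xyz" and "orientation" of the camera in the world; the wrist camera has in their place "hand_eye" (4x4, takes a point from camera to tool coordinates, whose origin is the TCP and whose axes are the flange's). Camera axes: x right, y up, looking along -z (the intrinsics and any distortion apply to the point x, -y, -z); pixel columns grow to the right and rows downward; lengths in m; the calibration is good to about 2 mm. A picture is of the moment at which its call begins: read the wrist's pose just before it. camera_model takes no time and is no camera call.
- robot.finish_job(): hands the job in; it is judged then, once.
The state is a dict: "time": time; "joints": joint angles; "qvel": joint speeds; "joint_efforts": joint torques, N m; "tool_pos": TCP position; "orientation": TCP orientation; "force": force on the tool from outside, world axes, zero at the start; "wrist_torque": the same for the moment, N m; "grip_width": finger opening in m; "finger_force": force on a finger pad.
Only numpy, scipy, OpenCV 4.12 (cv2) and the standard library are available. Lean on these libraries where they do the work, as an engineer would, in place of code of your own. Each camera call takes 0.05 s, during which the arm holds its last target. There are 200 camera calls.

## Working session

There is one attempt and no reset: what is moved stays moved. The work goes in short steps, Python scripts to look and compute and a tool call to move; the robot and the scene stay as the last step left them, time stands still between calls to the robot, and variables do not carry over. Pictures are saved under pics/ and viewed, at most 10 in all, crops included, and the job is handed in when it is done.

Besides the shell and the picture viewer there is one more tool, called after "Emit:" as a command line: name --argument value ..., lists and objects as JSON in quotes. send_rows: Moves the arm, as the interface text tells. Shifts and turns lie within -1 to 1; 1 stands for 25 mm of shift or 0.08 rad of turn. Its arguments: {"type":"object","properties":{"linear":{"type":"array","items":{"type":"array","items":{"type":"number","minimum":-1,"maximum":1}}},"dr":{"type":"array","items":{"type":"array","items":{"type":"number","minimum":-1,"maximum":1}}},"jaw":{"type":"array","items":{"type":"number"}},"squeeze":{"type":"number"}},"required":["linear","dr","jaw"]}

```bash
mkdir -p pics; cat > h.py <<'E'
import numpy as np,cv2
from scipy.spatial.transform import Rotation as R
from station import readout,cams,robot
def shot(n,f):
    s=readout.sense(); im=cams.get_image(n); cv2.imwrite('pics/'+f,im[:,:,::-1]); return s,im
def pose(n,s=None):
    m=cams.camera_model(n)
    if 'hand_eye' in m:
        H=np.array(m['hand_eye']);T=np.eye(4);T[:3,:3]=R.from_quat(s['orientation']).as_matrix();T[:3,3]=s['tool_pos'];return m,T@H
    T=np.eye(4);T[:3,:3]=R.from_quat(m['orientation']).as_matrix();T[:3,3]=m['xyz'];return m,T
def ray(n,uv,s=None):
    m,T=pose(n,s);f=200/np.tan(np.radians(m['vfov'])/2)
    K=np.array([[f,0,m['cx']],[0,f,m['cy']],[0,0,1.]])
    p=cv2.undistortPoints(np.array([[uv]],float),K,np.array([m['k1'],0,0,0.]))[0,0]
    return T[:3,3],T[:3,:3]@np.array([p[0],-p[1],-1])
def onz(n,uv,z,s=None):
    o,d=ray(n,uv,s);return o+d*(z-o[2])/d[2]
E
python3 - <<'E'
from h import *
for n in('scene','side','wrist'):
    s,im=shot(n,n+'0.png');m,T=pose(n,s);print(n,m['vfov'],m['k1'],T[:3,3],-T[:3,2])
print(s['time'],s['orientation'],s['grip_width'])
a=[cv2.imread(f'pics/{n}0.png') for n in('scene','side','wrist')]
E
```

```text
scene 51.1390433069504 -0.0779777665839171 [ 0.99639078 -0.59063491  1.07655073] [-0.39100679  0.45674144 -0.79906254]
side 46.553166617031465 0.005174314623996416 [ 0.30630284 -1.01732269  1.04823022] [ 0.15606575  0.71765063 -0.67869069]
wrist 61.03862405447138 -0.06666298050783862 [0.57598262 0.06740218 0.38384058] [-0.00138178 -0.26373364 -0.96459455]
0.1 [ 7.07108562e-01  7.07104578e-01 -4.21256839e-04 -6.47600184e-04] 0.08817464124116323
```

View pics/scene0.png

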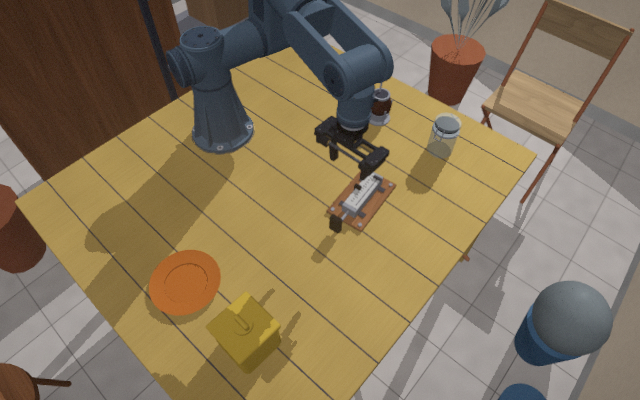

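View pics/wrist0.png

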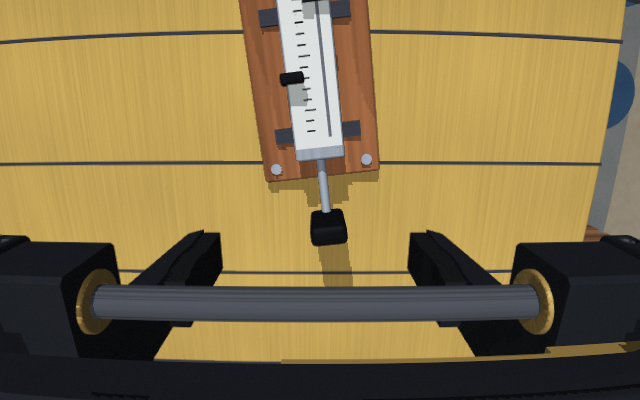

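View pics/side0.png

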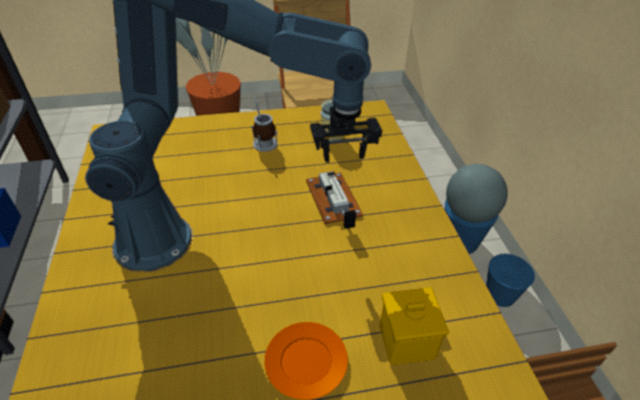

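The wrist view shows the handle at about (328,227), the rod up to the housing front at (320,155), the tab at (291,78) and the board's front corners at (268,181) and (380,168). The pointer is just cut off at the top, so I'll shift +y to see it all.

Emit:
send_rows --linear '[[0, 1, 0], [0, 1, 0], [0, 1, 0], [0, 0, 0], [0, 0, 0]]' --dr '[[0, 0, 0], [0, 0, 0], [0, 0, 0], [0, 0, 0], [0, 0, 0]]' --jaw '[1, 1, 1, 1, 1]'

```text
time: 0.57
tool_pos: [0.5748, 0.0761, 0.4044]
orientation: [0.706, 0.708, -0.0, -0.0]
force: [0.3, -1.6, 0.4]
grip_width: 0.088
finger_force: 0.0
```

```bash
python3 - <<'E'
from h import *
s,im=shot('wrist','w1.png');print(s['tool_pos'],s['time'])
cv2.imwrite('pics/w1c.png',cv2.resize(im[0:400,200:450,::-1][:300],None,fx=2,fy=2,interpolation=cv2.INTER_CUBIC))
E
```

```text
[0.57478398 0.07605397 0.40436469] 0.5667
```

View pics/w1c.png

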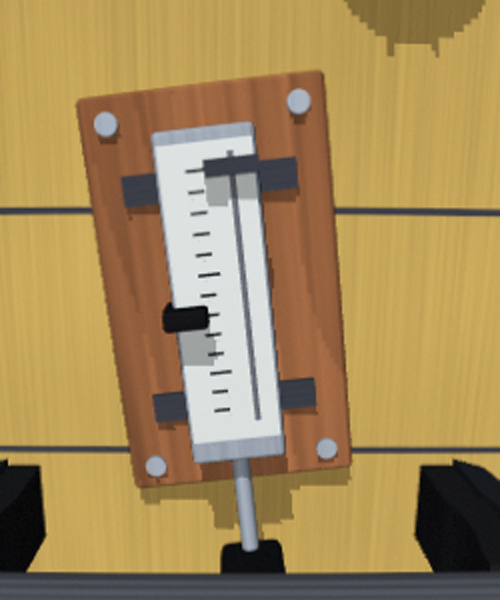

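The crop shows the board corners at (77,101), (323,70), (351,466), (136,488), the pointer bar at about (231,166) and the tab at about (186,316), all in crop pixels at 2x scale.

```bash
cat >> h.py <<'E'
def axes(s,c): # crop corners -> origin & axes
    P=[onz('wrist',(200+u/2,v/2),.012,s)[:2] for u,v in c]
    x=(P[0]+P[1]-P[2]-P[3])/2; y=(P[0]+P[3]-P[1]-P[2])/2
    print('len',np.linalg.norm(x),np.linalg.norm(y)); x=x/np.linalg.norm(x)
    return np.mean(P,0),x,np.array([-x[1],x[0]])
E
python3 - <<'E'
from h import *
s=readout.sense()
o,x,y=axes(s,[(77,101),(323,70),(351,466),(136,488)])
print('o',o,'x',x,'yaw',np.arctan2(x[1],x[0]))
im=cv2.imread('pics/w1.png');mx=im.max(2)
def sc(uv,z): p=onz('wrist',uv,z,s)[:2]-o; return np.round([p@x*1e3,p@y*1e3],1)
n,l,st,c=cv2.connectedComponentsWithStats((mx<30).astype(np.uint8))
for i in range(1,n):
    if st[i,4]>40: print(st[i],c[i],sc(c[i],.063))
print('ptr',sc((200+115.5,83),.056),'home handle', o-.155*x)
print('housing front',sc((200+237/2,450/2),.046), 'back',sc((200+203/2,128/2),.046))
s0={'tool_pos':[0.575,0,0.405],'orientation':s['orientation']}
for q in [(311,211),(344,210),(346,238),(313,243)]:
    p=onz('wrist',q,.08,s0)[:2]-o; print('handle top',p@x,p@y)
E
```

```text
len 0.21740706071452948 0.12781477317780146
o [0.57231173 0.0930831 ] x [-0.11019738  0.99390972] yaw 1.6812179597825792
[282 152  22  14 238] [292.24789916 158.86134454] [-2.5 18.1]
[ 157  230   65   56 2278] [196.02721686 261.96532046] [-99.7 132.7]
[ 408  231   77   55 2287] [434.05290774 262.61871447] [-127.5 -116.2]
[    0   236   640   164 20945] [234.5397947 356.9269038] [-224.1  114.1]
[ 458  236  182  120 5698] [540.86275886 299.86661987] [-189.4 -238.4]
[ 47 243  37  17 138] [ 66.94927536 247.51449275] [-69.9 271.2]
[311 270  31  16 398] [326.23869347 278.81407035] [-133.5   -1.5]
[622 328  18  14 151] [631.13245033 336.2384106 ] [-261. -365.]
ptr [ 64.7 -11.5] home handle [ 0.58939232 -0.0609729 ]
housing front [-78.5   0.7] back [83.9 -0.3]
handle top -0.1258795849690674 0.013530578430797366
handle top -0.1282711705633584 -0.017580013183478238
handle top -0.15689960323010582 -0.01709678739565699
handle top -0.15863054366487875 0.015240152366482978
```

Draw needed is about 67 mm, the scale yaw is +0.11 rad and the handle is at (0.589, -0.061). I'll pinch across the handle, which keeps the pointer in the camera's view.

Emit:
send_rows --linear '[[0.1, -0.92, 0], [0.1, -0.92, 0], [0.1, -0.92, 0], [0.1, -0.92, 0], [0.1, -0.92, 0], [0.1, -0.92, 0], [0, 0, -1], [0, 0, -1], [0, 0, -1], [0, 0, -1], [0, 0, 0], [0, 0, 0]]' --dr '[[0, 0, 0.23], [0, 0, 0.23], [0, 0, 0.23], [0, 0, 0.23], [0, 0, 0.23], [0, 0, 0.23], [0, 0, 0], [0, 0, 0], [0, 0, 0], [0, 0, 0], [0, 0, 0], [0, 0, 0]]' --jaw '[1, 1, 1, 1, 1, 1, 1, 1, 1, 1, 1, 1]'

```text
time: 1.62
tool_pos: [0.5894, -0.0639, 0.3035]
orientation: [0.667, 0.745, -0.001, -0.002]
force: [-0.6, 0.1, 0.4]
grip_width: 0.0878
finger_force: 0.0
```

```bash
python3 - <<'E'
from h import *
s,im=shot('wrist','w2.png');print(s['tool_pos'],R.from_quat(s['orientation']).as_matrix())
E
```

```text
[ 0.58936616 -0.06385493  0.30353182] [[-1.08955883e-01  9.94040699e-01 -3.42115742e-03]
 [ 9.94045823e-01  1.08959418e-01  8.63834645e-04]
 [ 1.23145411e-03 -3.30666738e-03 -9.99993775e-01]]
```

View pics/w2.png

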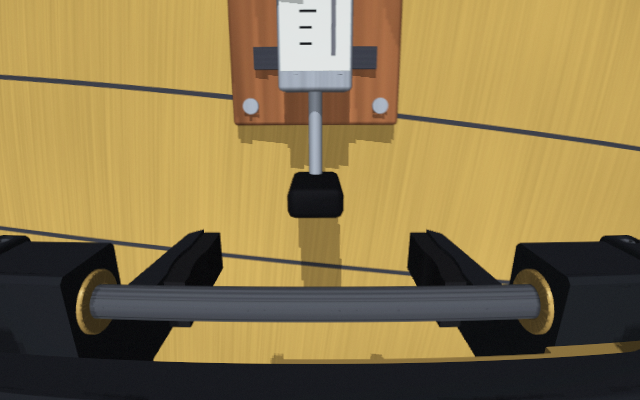

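The handle sits at about u 288–343, v 190–217 (top face), with the fingers level with the scale. I'll check its position along the pull.

```bash
python3 - <<'E'
from h import *
s=readout.sense(); o=np.array([0.57231173,0.0930831]);x=np.array([-0.11019738,0.99390972]);y=np.array([-x[1],x[0]])
im=cv2.imread('pics/w2.png');print(im[165:222:3,316].max(1),im[205,280:350:4].max(1))
for q in [(315.5,192),(315.5,217),(288,205),(343,205)]:
    p=onz('wrist',q,.08,s)[:2]; print(p,(p-o)@x,(p-o)@y)
print('grasp',(s['tool_pos'][:2]-o)@x,(s['tool_pos'][:2]-o)@y)
c=cv2.resize(im[160:225,275:355],None,fx=6,fy=6,interpolation=cv2.INTER_CUBIC);cv2.imwrite('pics/w2c.png',cv2.convertScaleAbs(c,alpha=3))
E
```

```text
[187 188 186 127  18  16  18  18  22  32  29  25  26  22  23  22  20  18
 146] [202 205  36  22  25  24  26  22  24  26  23  24  21  21  20  18 190 198]
[ 0.59056548 -0.051785  ] -0.14599732345140984 -0.002178495962336959
[ 0.59239789 -0.0682393 ] -0.16255334812238367 -0.0021865258433564246
[ 0.57419888 -0.06217537] -0.154520857414406 0.015233424347628172
[ 0.60882008 -0.05834233] -0.15452633083816547 -0.019599313615824936
grasp -0.15791257642197387 -0.00043487121569704343
```

View pics/w2c.png

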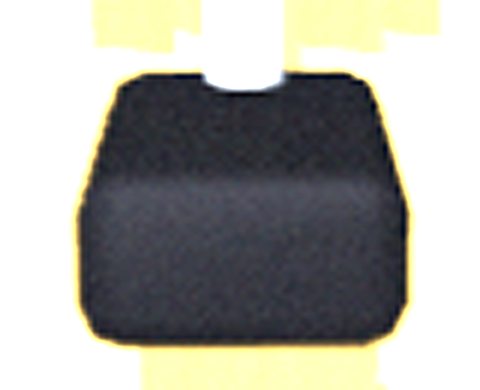

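The crop confirms the top face spans v≈190–217, so the handle centre is at scale x≈-0.1545. I'll correct by 3.5 mm, descend and grip.

Emit:
send_rows --linear '[[0.06, 0.14, -0.9], [0, 0, -0.9], [0, 0, -0.9], [0, 0, -0.7], [0, 0, -0.45], [0, 0, 0], [0, 0, 0], [0, 0, 0], [0, 0, 0], [0, 0, 0], [0, 0, 0], [0, 0, 0]]' --dr '[[0, 0, 0], [0, 0, 0], [0, 0, 0], [0, 0, 0], [0, 0, 0], [0, 0, 0], [0, 0, 0], [0, 0, 0], [0, 0, 0], [0, 0, 0], [0, 0, 0], [0, 0, 0]]' --jaw '[1, 1, 1, 1, 1, 1, 0, 0, 0, 0, 0, 0]' --squeeze 45

```text
time: 2.67
tool_pos: [0.5917, -0.0595, 0.2091]
orientation: [0.667, 0.745, 0.0, 0.0]
force: [0.1, -0.7, 0.7]
grip_width: 0.05
finger_force: 0.0
```

Emit:
send_rows --linear '[[0, 0, 0], [0, 0, 0], [0, 0, 0], [0, 0, 0], [0, 0, 0], [0, 0, 0]]' --dr '[[0, 0, 0], [0, 0, 0], [0, 0, 0], [0, 0, 0], [0, 0, 0], [0, 0, 0]]' --jaw '[0, 0, 0, 0, 0, 0]'

```text
time: 3.17
tool_pos: [0.5895, -0.0598, 0.2082]
orientation: [0.667, 0.745, -0.003, -0.003]
force: [-12.3, -3.2, 11.3]
grip_width: 0.0352
finger_force: 44.9
```

Emit:
send_rows --linear '[[-0.06, -0.33, 0], [0.036, -0.33, 0], [0.036, -0.33, 0], [0.036, -0.33, 0], [0.036, -0.33, 0], [0.036, -0.33, 0], [0.036, -0.33, 0], [0.036, -0.33, 0], [0, 0, 0], [0, 0, 0]]' --dr '[[0, 0, 0], [0, 0, 0], [0, 0, 0], [0, 0, 0], [0, 0, 0], [0, 0, 0], [0, 0, 0], [0, 0, 0], [0, 0, 0], [0, 0, 0]]' --jaw '[0, 0, 0, 0, 0, 0, 0, 0, 0, 0]'

```text
time: 4.0
tool_pos: [0.5958, -0.1245, 0.2082]
orientation: [0.667, 0.745, 0.0, -0.002]
force: [-2.1, 10.7, 6.3]
grip_width: 0.0355
finger_force: 44.9
```

```bash
python3 - <<'E'
from h import *
s,im=shot('wrist','w3.png');print(s['tool_pos'],s['force'],s['finger_force'])
s,im=shot('scene','s3.png')
a=cv2.imread('pics/w3.png')
b=cv2.resize(cv2.imread('pics/s3.png')[150:250,300:420],(480,400),interpolation=cv2.INTER_CUBIC)
cv2.imwrite('pics/m3.png',np.hstack([cv2.resize(a,(320,200)),cv2.resize(b,(240,200))])) if 0 else cv2.imwrite('pics/m3.png',np.hstack([a[:,180:480],b]))
E
```

```text
[ 0.59584869 -0.1245267   0.20823126] [-2.05890088 10.66933681  6.33227337] 44.91758272983134
```

View pics/m3.png

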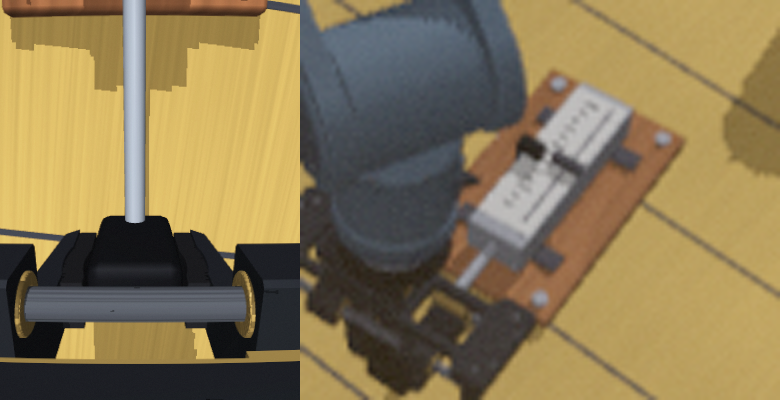

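The pointer now appears close to level with the tab, with the pointer at about (367,190) and the tab at about (358,187) in scene pixels. I'll refine this with tab edges from the sharp early wrist view and a scene ray check.

```bash
python3 - <<'E'
from h import *
o=np.array([0.57231173,0.0930831]);x=np.array([-0.11019738,0.99390972]);y=np.array([-x[1],x[0]])
s1={'tool_pos':[0.57478398,0.07605397,0.40436469],'orientation':[.706,.708,0,0]}
q=readout.sense()
im=cv2.imread('pics/w1.png');
print('tab col',[ (v,int(im[v,290].max())) for v in range(148,170)])
print('ptr col',[ (v,int(im[v,310].max())) for v in range(74,92)])
for n,u,vs,z in(('tab',290,(152,154,156,164,165,166),.063),('ptr',310,(78,80,82,86,87,88),.056)):
    print(n,[(v,round(1e3*float((onz('wrist',(u,v),z,s1)[:2]-o)@x),1)) for v in vs])
for n,c,z in(('tab',(532,145),.063),('ptr',(567,160),.056)):
    p=onz('scene',(300+(c[0]-300)/4,150+c[1]/4),z)[:2]-o;print(n,p@x,p@y)
im=cv2.imread('pics/w1.png')
cv2.imwrite('pics/t.png',np.hstack([cv2.convertScaleAbs(cv2.resize(im[v:v+40,u:u+48],None,fx=8,fy=8,interpolation=cv2.INTER_NEAREST),alpha=2) for u,v in((270,140),(295,65))]))
E
```

```text
tab col [(148, 226), (149, 225), (150, 224), (151, 225), (152, 224), (153, 193), (154, 30), (155, 18), (156, 28), (157, 27), (158, 26), (159, 24), (160, 23), (161, 24), (162, 23), (163, 21), (164, 20), (165, 41), (166, 135), (167, 158), (168, 159), (169, 156)]
ptr col [(74, 226), (75, 226), (76, 226), (77, 225), (78, 204), (79, 92), (80, 70), (81, 69), (82, 70), (83, 70), (84, 69), (85, 70), (86, 72), (87, 80), (88, 127), (89, 166), (90, 163), (91, 164)]
tab [(152, 5.1), (154, 3.2), (156, 1.3), (164, -6.3), (165, -7.3), (166, -8.3)]
ptr [(78, 70.6), (80, 68.8), (82, 67.0), (86, 63.5), (87, 62.6), (88, 61.7)]
tab -0.005818377853456198 0.015249146949893665
ptr 0.0024585521030240287 -0.01216268441156387
```

View pics/t.png

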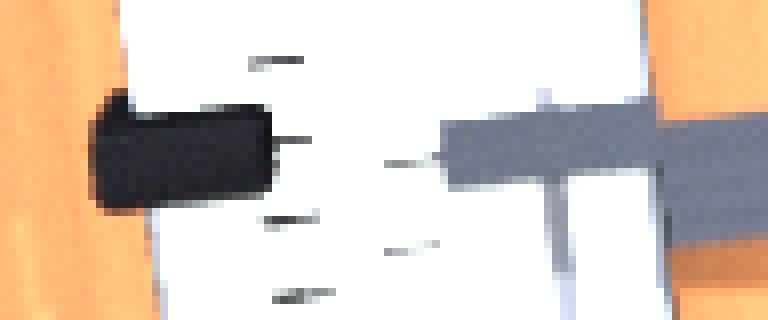

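The tab spans scale x from about +1.3 to -7.8 mm (centre ≈ -3) and the pointer's home is about 65.5, so the draw needed is ≈68.5 mm. I'll pull 4 mm more and recheck.

Emit:
send_rows --linear '[[0.01, -0.08, 0], [0.01, -0.08, 0], [0, 0, 0], [0, 0, 0]]' --dr '[[0, 0, 0], [0, 0, 0], [0, 0, 0], [0, 0, 0]]' --jaw '[0, 0, 0, 0]'

```text
time: 4.43
tool_pos: [0.5963, -0.1279, 0.2083]
orientation: [0.667, 0.745, 0.0, -0.002]
force: [-1.6, 11.0, 6.3]
grip_width: 0.0356
finger_force: 44.9
```

```bash
python3 - <<'E'
from h import *
s,_=shot('scene','s4.png');shot('side','d4.png');print(s['tool_pos'],s['force'])
a=cv2.imread('pics/s4.png')[175:205,345:385];b=cv2.imread('pics/d4.png')[165:205,310:350]
cv2.imwrite('pics/m4.png',np.hstack([cv2.resize(a,(400,300),interpolation=cv2.INTER_CUBIC),cv2.resize(b,(400,400),interpolation=cv2.INTER_CUBIC)[:300]]))
E
```

```text
[ 0.59628364 -0.12793434  0.20825477] [-1.6273522  10.96415061  6.33907776]
```

View pics/m4.png

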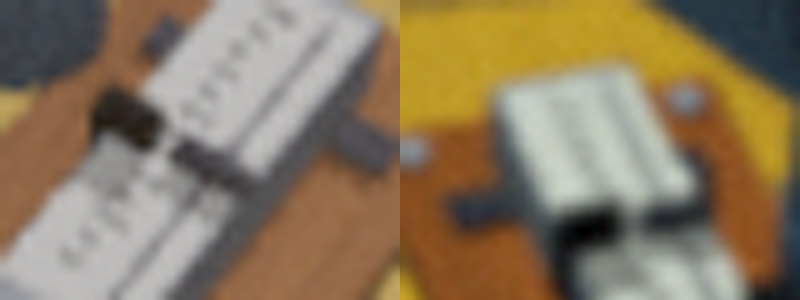

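Both views show the bar nearly in line with the tab: scene tab back edge (358.7,185.4) and bar back edge (367,190.8), side tab (329,186) and bar (337.5,185.3). The spring force of 11 N also fits about 68 mm. I'll do a numeric check.

```bash
python3 - <<'E'
from h import *
o=np.array([0.57231173,0.0930831]);x=np.array([-0.11019738,0.99390972]);y=np.array([-x[1],x[0]])
for n,c,z,k in(('scene',(358.7,185.4),.063,5),('scene',(367,190.8),.056,4),('side',(329,186),.063,5),('side',(337.5,185.3),.056,4)):
    p=1e3*(onz(n,c,z)[:2]-o);print(n,p@x-k,p@y)
E
```

```text
scene -6.720970042549568 15.270182813731417
scene -3.7555680847531843 -14.425157340505796
side -9.416633405925433 18.860506649977093
side -5.100639722155291 -11.441147639710731
```

The pointer is 0–4 mm short depending on the estimate, so I'll nudge 1.5 mm and hold for two seconds.

Emit:
send_rows --linear '[[0.005, -0.07, 0], [0, 0, 0], [0, 0, 0], [0, 0, 0], [0, 0, 0], [0, 0, 0], [0, 0, 0], [0, 0, 0], [0, 0, 0], [0, 0, 0], [0, 0, 0], [0, 0, 0]]' --dr '[[0, 0, 0], [0, 0, 0], [0, 0, 0], [0, 0, 0], [0, 0, 0], [0, 0, 0], [0, 0, 0], [0, 0, 0], [0, 0, 0], [0, 0, 0], [0, 0, 0], [0, 0, 0]]' --jaw '[0, 0, 0, 0, 0, 0, 0, 0, 0, 0, 0, 0]'

```text
time: 5.53
tool_pos: [0.5964, -0.1296, 0.2082]
orientation: [0.667, 0.745, 0.0, -0.002]
force: [-0.8, 10.7, 6.3]
grip_width: 0.0356
finger_force: 44.9
```

Emit:
send_rows --linear '[[0, 0, 0], [0, 0, 0], [0, 0, 0], [0, 0, 0], [0, 0, 0], [0, 0, 0], [0, 0, 0], [0, 0, 0], [0, 0, 0], [0, 0, 0], [0, 0, 0], [0, 0, 0]]' --dr '[[0, 0, 0], [0, 0, 0], [0, 0, 0], [0, 0, 0], [0, 0, 0], [0, 0, 0], [0, 0, 0], [0, 0, 0], [0, 0, 0], [0, 0, 0], [0, 0, 0], [0, 0, 0]]' --jaw '[0, 0, 0, 0, 0, 0, 0, 0, 0, 0, 0, 0]'

```text
time: 6.53
tool_pos: [0.5965, -0.1296, 0.2083]
orientation: [0.667, 0.745, 0.0, -0.002]
force: [-2.4, 9.9, 7.3]
grip_width: 0.0356
finger_force: 44.9
```

Emit:
send_rows --linear '[[0, 0, 0], [0, 0, 0], [0, 0, 0], [0, 0, 0]]' --dr '[[0, 0, 0], [0, 0, 0], [0, 0, 0], [0, 0, 0]]' --jaw '[0, 0, 0, 0]'

```text
time: 6.87
tool_pos: [0.5965, -0.1295, 0.2083]
orientation: [0.667, 0.745, 0.0, -0.002]
force: [-2.5, 11.3, 6.3]
grip_width: 0.0355
finger_force: 44.9
```

Emit:
send_rows --linear '[[-0.03, 0.27, 0], [-0.03, 0.27, 0], [-0.03, 0.27, 0], [-0.03, 0.27, 0], [-0.03, 0.27, 0], [-0.03, 0.27, 0], [-0.03, 0.27, 0], [-0.03, 0.27, 0], [-0.03, 0.27, 0], [-0.03, 0.27, 0], [0, 0, 0], [0, 0, 0]]' --dr '[[0, 0, 0], [0, 0, 0], [0, 0, 0], [0, 0, 0], [0, 0, 0], [0, 0, 0], [0, 0, 0], [0, 0, 0], [0, 0, 0], [0, 0, 0], [0, 0, 0], [0, 0, 0]]' --jaw '[0, 0, 0, 0, 0, 0, 0, 0, 0, 0, 0, 0]'

```text
time: 7.87
tool_pos: [0.5888, -0.0631, 0.2083]
orientation: [0.667, 0.745, -0.001, -0.001]
force: [-3.3, 3.3, 5.6]
grip_width: 0.0359
finger_force: 44.9
```

Emit:
send_rows --linear '[[0, 0.06, 0], [0, 0.06, 0], [0, 0.06, 0], [0, 0, 0], [0, 0, 0]]' --dr '[[0, 0, 0], [0, 0, 0], [0, 0, 0], [0, 0, 0], [0, 0, 0]]' --jaw '[0, 0, 0, 0, 0]'

```text
time: 8.28
tool_pos: [0.5886, -0.0597, 0.2083]
orientation: [0.667, 0.745, -0.001, -0.001]
force: [-5.9, -0.7, 6.2]
grip_width: 0.0357
finger_force: 44.9
```

On the stop: the spring force is gone and the TCP is back where it gripped, so there was no slip. The held draw was 70 mm against an estimated 68.5. Releasing and lifting.

Emit:
send_rows --linear '[[0, 0, 0], [0, 0, 0], [0, 0, 0], [0, 0, 0], [0, 0, 0], [0, 0, 0], [0, 0, 0.5], [0, 0, 1], [0, 0, 1], [0, 0, 1], [0, 0, 1], [0, 0, 1]]' --dr '[[0, 0, 0], [0, 0, 0], [0, 0, 0], [0, 0, 0], [0, 0, 0], [0, 0, 0], [0, 0, 0], [0, 0, 0], [0, 0, 0], [0, 0, 0], [0, 0, 0], [0, 0, 0]]' --jaw '[1, 1, 1, 1, 1, 1, 1, 1, 1, 1, 1, 1]'

```text
time: 9.28
tool_pos: [0.5893, -0.0591, 0.3483]
orientation: [0.667, 0.745, 0.0, 0.0]
force: [-0.2, -0.3, 0.2]
grip_width: 0.0882
finger_force: 0.0
```

Emit:
send_rows --linear '[[0, 1, 0.8], [0, 1, 0.8], [0, 1, 0.8], [0, 1, 0.8], [0, 1, 0], [0, 0.6, 0], [0, 0, 0], [0, 0, 0], [0, 0, 0]]' --dr '[[0, 0, 0], [0, 0, 0], [0, 0, 0], [0, 0, 0], [0, 0, 0], [0, 0, 0], [0, 0, 0], [0, 0, 0], [0, 0, 0]]' --jaw '[1, 1, 1, 1, 1, 1, 1, 1, 1]'

```text
time: 10.03
tool_pos: [0.5893, 0.0803, 0.4263]
orientation: [0.667, 0.745, -0.0, 0.0]
force: [-0.4, 0.4, -0.3]
grip_width: 0.0879
finger_force: 0.0
```

```bash
python3 - <<'E'
from h import *
s,im=shot('wrist','w5.png');print(s['tool_pos'],s['grip_width'],s['force'])
E
```

```text
[0.58933512 0.08027223 0.42625534] 0.08794932752358764 [-0.39325961  0.37418281 -0.34499359]
```

View pics/w5.png

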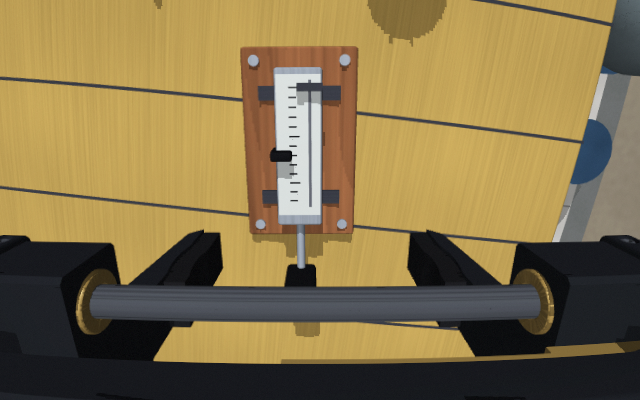

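The pointer is back home at (309,87), the tab is unmoved at (281,155) and the gripper is clear. One numeric check of the tab–pointer distance before I hand in.

```bash
python3 - <<'E'
from h import *
s=readout.sense();im=cv2.imread('pics/w5.png').max(2).astype(int)
o=np.array([0.57231173,0.0930831]);x=np.array([-0.11019738,0.99390972])
print(list(im[146:166,285]),list(im[78:96,304]))
def e(u,v0,v1,t): r=[v for v in range(v0,v1) if im[v,u]<t]; return r[0]-.5,r[-1]+.5
for u,a,b,t,z in((283,146,166,100,.063),(287,146,166,100,.063),(304,78,96,120,.056),(316,78,96,120,.056)):
    E=e(u,a,b,t);print(u,E,[1e3*float((onz('wrist',(u,v),z,s)[:2]-o)@x) for v in E])
E
```

```text
[np.int64(224), np.int64(224), np.int64(223), np.int64(222), np.int64(115), np.int64(18), np.int64(19), np.int64(28), np.int64(25), np.int64(25), np.int64(25), np.int64(23), np.int64(23), np.int64(21), np.int64(21), np.int64(49), np.int64(162), np.int64(161), np.int64(163), np.int64(161)] [np.int64(226), np.int64(225), np.int64(225), np.int64(222), np.int64(192), np.int64(69), np.int64(69), np.int64(70), np.int64(70), np.int64(70), np.int64(70), np.int64(70), np.int64(79), np.int64(128), np.int64(162), np.int64(162), np.int64(163), np.int64(163)]
283 (150.5, 161.5) [3.3819669159970847, -7.914741329392298]
287 (150.5, 161.5) [3.375887657911068, -7.919297288604729]
304 (82.5, 90.5) [69.95803192810826, 62.294515421315715]
316 (82.5, 90.5) [69.95024365610902, 62.28726617842204]
```

```bash
python3 -c "
from station import robot;print(robot.finish_job())"
```

```text
the job is handed in; nothing more can be done
None
```

The handle was pulled about 70 mm (the tab measures about 69 mm), held for over two seconds, eased home and released. In the last picture the tab was unmoved and the gripper clear; the gourd, jar, caddy and plate were not re-measured, and the job was handed in without returning a verdict.

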